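# Clamp a bar in the quick-action vise of a cut-off machine

## Robot

A 7-joint arm with a two-finger parallel gripper is mounted at the origin on the work surface. World frame = base frame: x ahead of the robot, y to its left, z up, the work surface at z = 0. Lengths are in mm, angles in rad, forces in N, time in s.
With the tool pointing down it reaches from about 425 to 825 mm from the base axis. Payload 3.6 kg.
Tool frame: the origin (TCP) lies on the front face of the gripper's body, between the roots of the fingers; the fingertips stand 84 mm ahead of it and the grasp point (between the pads) lies 65 mm ahead of it; x points along the fingers, y is the direction in which the jaws open and shut, and the axes are right-handed (so a half turn about x gives the same grasp; the last joint's range is limited). The gripper opens to 93 mm and grips with 3 to 60 N. Pads are 15 mm wide; open, the fingers measure 128 mm over their backs; the gripper's body (75 mm by 188 mm) begins 65 mm behind the grasp point.
Start: joints at [1.155, 0.615, -0.013, 1.423, 0.008, 1.103, -0.04], TCP at [246.409, -601.457, 302.74] pointing down, gripper open.
Joint ranges: [-3.12, 3.12], [-0.3, 2.06], [-1.34, 1.32], [0.26, 2.42], [-1.36, 4.5], [0.01, 1.98], [-2.84, 2.84]. Speed limits (rad/s): [2.79, 2.79, 3.14, 3.14, 3.14, 3.14, 3.14].

## Interface

Orientations are given as [roll, pitch, yaw] about the fixed x, y, z axes, in that order (R = Rz(yaw) Ry(pitch) Rx(roll)).
In Python, from workcell import status, optics, job gives the robot as it stands.
- The arm moves only by the tool arm_command, never from a script. Its argument "increments" is a list of rows, each a list of 3 entries, a list of its own where there are three numbers: the shift along the tool's x, y, z in cm, then the turn about the tool's x in degrees, then the gripper command: -1 is fully open, 1 is shut, values between are in proportion. In form: [[[x, y, z], spin, fingers], ...]. A call has exactly 8 rows; each row shifts and turns the commanded pose from where the row before left it, along the tool's axes as they then stand; what a row does not reach is not made up. A row lasts 1/12 s, in which the tool goes at most 41.7 mm and 7.16 degrees, less where a joint would pass 70% of its speed; a pose out of reach is approached as far as the arm can. A call is refused whole if a number of a shift passes 4.17 or a number of a turn 7.16, either way. A call with a gripper value outside its range is refused whole. The fingers move at their own pace and stop on an object; "newtons" is the grip in N (left out, the last holds). Time passes only in rows, so rows that do not move let the fingers close, or fill a call up. It gives the time, the measured TCP pose, the force and the opening at its end, in the units of the state.
- status.get_state(): the state, without advancing time (a new reading comes with each control period).
- optics.read_camera(name): name is "side" or "top"; returns the picture (480x640x3 uint8, blue, green, red); there is no depth.
- optics.calibration(name): a dict with "intrinsics" (3x3 intrinsics, pixels), "extrinsics" (4x4, takes a point from world to camera coordinates). Camera axes: x right, y down, z forward; pixel columns grow to the right and rows downward; lengths in mm; the calibration is good to about 2 mm. A picture is of the moment at which its call begins. calibration takes no time and is no camera call.
- job.job_done(): hands the job in, once; it reports no verdict.
The state is a dict: "time_s": time; "q": joint angles; "qvel": joint speeds; "tau": joint torques, N m; "tool_pos": TCP position; "tcp_rot": TCP orientation; "force": force on the tool from outside, world axes, zero at the start; "torque": the same for the moment, N m; "opening": finger opening in mm.
Only numpy, scipy, OpenCV 4.12 (cv2) and the standard library are available. Lean on these libraries where they do the work, as an engineer would, in place of code of your own. Each camera call takes 0.05 s, during which the arm holds its last target. There are 200 camera calls.

## Task

Clamp the steel bar in the vise ready for cutting: swing the cam lever back to free the sliding jaw, push the jaw up by hand until the bar is snug and square between both jaws, then throw the lever fully home so that the vise really grips the bar. Do not ram the jaw into the bar, leave the bar lying flat on the bed, and do not knock the loose things on the T-slot table about.

Things in the scene. Friction and masses are not known exactly. Their poses are not given: they have to be found in the camera images.
- vise: Quick-action vise on the T-slot table (table top 70 mm up). Origin: centre of the underside of its round swivel base (160 mm across), on the T-slot table. Axes: x level along the slide from the sliding jaw to the rear jaw, y across the jaws, z up. Place and yaw vary. Bed 80 mm wide, x -135 to +90 mm, top 44 mm above the origin; two bolts, 30 mm high, at y +/-62 mm.
- jaw (a joint): Travel of the sliding jaw in m, 0 to 0.080, growing to +x. Lever back: 8 N of friction, stays where left. Lever home: locked (holds about 100 N). The bar is trapped at a travel of 0.052 to 0.066: it depends on where the rear jaw was set, which is not reported. Felt when pushing: 8 N sliding, up to 6 N more shoving the bar, then a rise of about 20 N per mm once trapped.
- bed (a point): Point on the vise's centre line on the bed's top, at x = +35 mm; vise axes. The rear jaw is a block bolted to the bed, 90 mm wide (y), its top 47 mm above the bed, 42 mm thick. Its flat clamping face stands at this point or up to 14 mm beyond it (+x), as the last user left it: feel for it. It does not move.
- jaw_back (a point): Centre of the sliding jaw's flat upright back face, looking to -x of the vise: the place to push. The face is 60 mm wide across y, from the bed to 44 mm above it; this point is 22 mm above the bed. A raised back, 34 mm along x by 44 mm across y and 22 mm higher, begins 5 mm ahead of the face. Moves with the jaw; vise axes.
- jaw_plate: Steel clamping plate at the front of the sliding jaw, 90 x 42 x 10.5 mm; moves with the jaw. Origin: on the bed's top, on the jaw's centre line, 45 mm behind (-x) its clamping face. As the lever goes home the cam pushes it 2.5 mm out of the jaw, through a spring pack of 30 N/mm; it draws back as the lever is swung back.
- lever (a joint): Angle of the cam lever in rad: 0 = home (locked, leaning 0.8 rad from upright towards the rear jaw), 1.6 = fully back (free, leaning 0.8 rad the other way). Hard stops; stays where left. Carried by the sliding jaw on its -y side; swings upright along the vise's x. Moving it takes 3 to 8 N at the ball along its arc. Push along the arc, not level: fingers that drag on the ball jam it.
- lever_pivot (a point): Point on the lever's axis (level, along the vise's y) in the ball's plane of swing: y = -85 mm and 70 mm above the vise's origin, 32.5 mm ahead (+x) of the jaw's back. Moves with the jaw; vise axes. Pushing the ball with more than 8 N moves a free jaw too. The cam takes up a gap of 1.5 mm at most.
- lever_ball (a point): Centre of the lever's black ball knob, 28 mm across, 110 mm from the lever's axis, at y = -85 mm of the vise. From the axis: 79 mm ahead (+x) and 77 mm up when home, 110 mm up when upright, 79 mm behind and 77 mm up when back. Below it a 10 mm rod, in the same plane for 35 mm, then bent inwards (+y) by 41 mm to the axis. The ball's surroundings are free.
- bar: The steel bar to be cut, 28 mm (x) x 120 mm (y) x 25 mm high, about 0.6 kg, lying loosely on the bed between the jaws, 3 to 28 mm short of the rear jaw, up to 0.06 rad askew, its ends standing out past the jaws. Origin: centre of its underside. The jaw shoves it along and squares it.
- offcut: Bystander: a 28 x 45 x 25 mm steel offcut on the T-slot table. Origin: centre of its underside.
- strap: Bystander: a 75 x 28 x 14 mm dark clamping strap on the T-slot table. Origin: centre of its underside.
- tstud: Bystander: a T-nut with an upright stud, 22 x 22 mm, 55 mm high, on the T-slot table. Origin: centre of its underside.
Mind the look-alikes: they are no part of the job. What is shaped like the bar but black, blue or purple is not meant.

How it is judged:
By the outcome, as a careful person would: the job done as asked, in the order asked, and still so for the second after the job is handed in, with the robot touching nothing.
It also fails if it takes over 61 s, if anything falls off the work surface, if the arm or the gripper's body presses on something with over 40 N, if the wrist force passes 120 N, or if a joint passes its speed limit or range.

## Working session

There is one attempt and no reset: what is moved stays moved. The work goes in short steps, Python scripts to look and compute and a tool call to move; the robot and the scene stay as the last step left them, time stands still between calls to the robot, and variables do not carry over. Pictures are saved under pics/ and viewed, about 8 in all and at most 12, crops included, and the job is handed in when it is done.

Besides the shell and the picture viewer there is one more tool, called after ">>>" as name(argument=value, ...) on one line, values as JSON. arm_command: Moves the arm, as the interface text tells. Its arguments: {"type":"object","properties":{"increments":{"type":"array","items":{"type":"array"}},"newtons":{"type":"number"}},"required":["increments"]}

```bash
mkdir -p pics; python3 - <<'E'
from workcell import status, optics
import cv2
s=status.get_state(); print(s)
for n in("side","top"):
    cv2.imwrite(f"pics/{n}0.png",optics.read_camera(n)); c=optics.calibration(n); print(n,c)
E
```

```text
{'time_s': 0.0, 'q': array([ 1.15550292,  0.61593832, -0.01265106,  1.42489881,  0.00811469,
        1.10336851, -0.04037776]), 'qvel': array([-0.00131772,  0.00043726,  0.0007189 ,  0.00133159, -0.000801  ,
       -0.00024575, -0.00055891]), 'tau': array([-5.92880388e-04, -4.58940375e+01,  2.08987151e-01, -1.65743834e+01,
       -6.10491377e-02,  2.05056835e-02,  2.46809150e-04]), 'tool_pos': array([ 246.20455201, -600.94894457,  301.56842322]), 'tcp_rot': array([-1.55924732,  1.56823358,  1.97126248]), 'force': array([-0.36378383,  0.27268058, -0.11091474]), 'torque': array([-0.02248849, -0.00327689, -0.03769394]), 'opening': 92.8466598742779}
side {'intrinsics': array([[601.21994431,   0.        , 314.99322048],
       [  0.        , 601.21994431, 250.16673671],
       [  0.        ,   0.        ,   1.        ]]), 'extrinsics': array([[ 9.96961287e-01, -7.77342221e-02, -5.05805095e-03,
        -5.47143095e+02],
       [-5.42682962e-02, -6.46488195e-01, -7.60991436e-01,
         1.43403586e+02],
       [ 5.58851070e-02,  7.58953493e-01, -6.48742206e-01,
         1.13337129e+03],
       [ 0.00000000e+00,  0.00000000e+00,  0.00000000e+00,
         1.00000000e+00]])}
top {'intrinsics': array([[459.60721368,   0.        , 318.32197796],
       [  0.        , 459.60721368, 237.33315212],
       [  0.        ,   0.        ,   1.        ]]), 'extrinsics': array([[ 2.30325896e-02, -9.99315862e-01, -2.89362651e-02,
         2.40384843e+01],
       [-9.95278939e-01, -2.01906739e-02, -9.49324530e-02,
         5.76588791e+02],
       [ 9.42832635e-02,  3.09861955e-02, -9.95063074e-01,
         1.11898869e+03],
       [ 0.00000000e+00,  0.00000000e+00,  0.00000000e+00,
         1.00000000e+00]])}
```

View pics/top0.png

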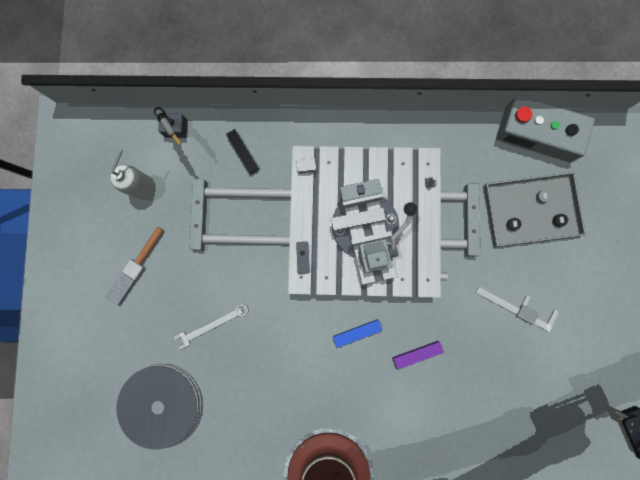

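View pics/side0.png

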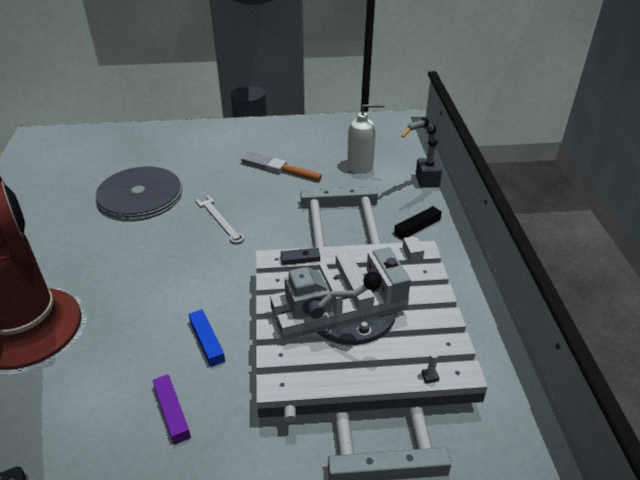

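The top view shows the vise near (365,225), with the ball at (410,209). The sliding jaw is at about (376,256), the rear jaw at (361,191), and the bar lies between them. In the side view the ball is at (374,281). I'll take crops for a finer fit.

```bash
python3 - <<'E'
import cv2
a=cv2.imread("pics/top0.png")[165:300,310:450]; b=cv2.imread("pics/side0.png")[230:350,260:420]
cv2.imwrite("pics/c1.png",cv2.resize(a,None,fx=4.4,fy=4.4,interpolation=cv2.INTER_CUBIC))
cv2.imwrite("pics/c2.png",cv2.resize(b,None,fx=5,fy=5,interpolation=cv2.INTER_CUBIC))
E
```

```text
(no output)
```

View pics/c1.png

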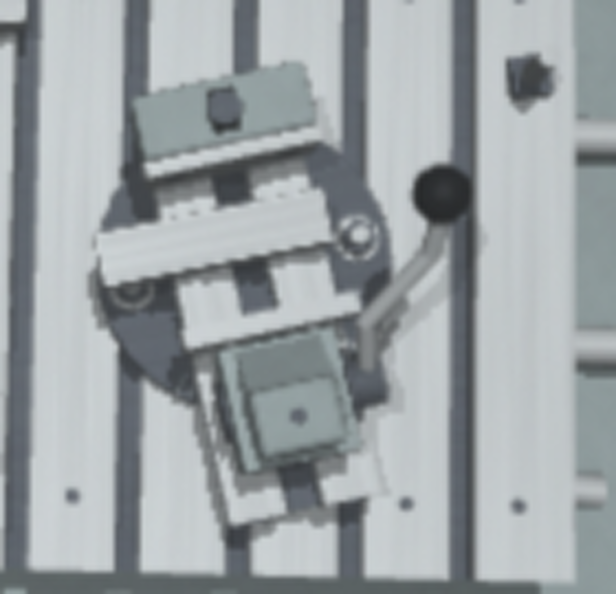

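View pics/c2.png

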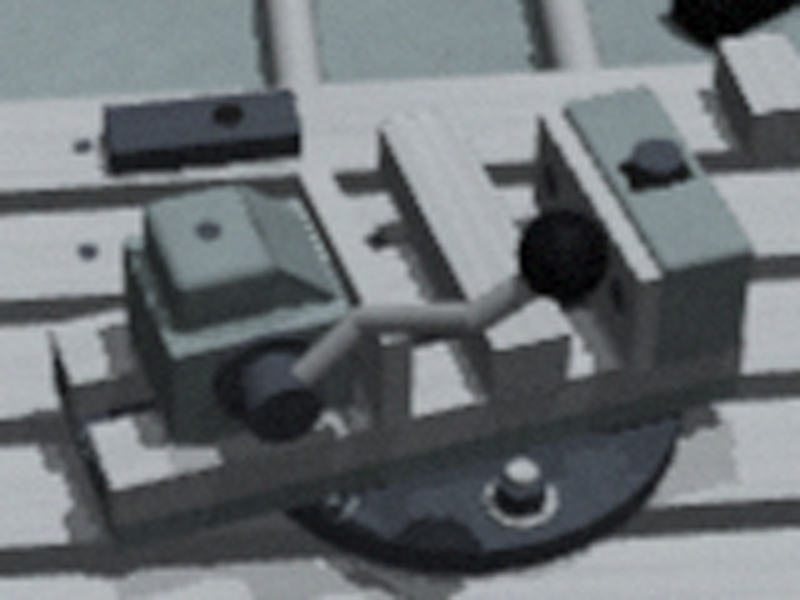

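```bash
cat >fit.py <<'E'
import numpy as np
from workcell import optics
from scipy.optimize import least_squares
C={n:optics.calibration(n) for n in("side","top")}
def proj(n,p):
    c=C[n];q=c["extrinsics"]@np.append(p,1);r=c["intrinsics"]@q[:3];return r[:2]/r[2]
def W(p,v): # p=(x,y,yaw)
    c,s=np.cos(p[2]),np.sin(p[2]);return np.array([p[0]+c*v[0]-s*v[1],p[1]+s*v[0]+c*v[1],70+v[2]])
E
python3 - <<'E'
from fit import *
T=lambda x,y:("top",310+x/4.4,165+y/4.4)
S=lambda x,y:("side",260+x/5,230+y/5)
f=lambda j,g:[
 ((-135,40,44),T(230,525)),((-135,-40,44),T(385,493)),((-135,40,44),S(52,335)),((-135,-40,44),S(112,492)),
 ((35+g,45,91),T(148,168)),((35+g,-45,91),T(322,132)),((35+g,-45,91),S(655,275)),((35+g,45,91),S(541,117)),
 ((j+111.5,-85,147),T(442,193)),((j+111.5,-85,147),S(563,255)),
 ((0,-62,28),T(358,235)),((0,62,28),T(132,290)),((0,-62,28),S(522,465)),
 ((j,30,88),T(242,473)),((j,-30,88),T(360,446)),((j,30,88),S(127,238)),((j,-30,88),S(172,355))]
def r(p): return np.concatenate([proj(t[0],W(p,v))-t[1:] for v,t in f(p[3],p[4])])
s=least_squares(r,[550,-100,.2,-90,5],loss="soft_l1");print(s.x.round(3));print(r(s.x).reshape(-1,2).round(1))
p=s.x
for n,v in dict(ball=(p[3]+111.5,-85,147),back=(p[3],0,66),pivot=(p[3]+32.5,-85,70)).items(): print(n,W(p,v).round(1))
# ball by two views
b=least_squares(lambda w:np.r_[proj("top",w)-T(442,193)[1:],proj("side",w)-S(563,255)[1:]],W(p,(0,0,100))).x;print(b)
E
```

```text
[ 6.04975e+02 -7.68680e+01  2.39000e-01 -1.11065e+02  1.29020e+01]
[[ 0.5 -0.9]
 [-0.4 -1.2]
 [-1.6 -2.2]
 [-1.  -0.5]
 [-0.1 -0.2]
 [ 0.1 -0.8]
 [-2.2 -0.8]
 [-0.1 -3.1]
 [-0.2 -2. ]
 [ 0.6  0.6]
 [ 0.7 -1. ]
 [ 0.3 -2.1]
 [-0.8  1.6]
 [ 1.2 -0.7]
 [ 1.2 -0.5]
 [-2.6 -0.8]
 [-1.4  0.2]]
ball [ 625.5 -159.3  217. ]
back [ 497.1 -103.2  136. ]
pivot [ 548.8 -178.1  140. ]
[ 623.35672849 -159.69445233  218.41461172]
```

The fit puts the vise at (605,-77) with yaw 0.239. The jaw back is at vise x -111, the lever is home, and the ball is near (624.5,-159.5,217.5), where the fit and the two-view triangulation agree. I'll grasp the ball across the vise's y and carry it round the arc.

```bash
cat >>fit.py <<'E'
from scipy.spatial.transform import Rotation as Ro
from workcell import status
P=[605,-76.9,.239]
def go(tip,d,yaw): # world target of point d ahead of TCP; tool y along yaw (mod 180)
    s=status.get_state();R=Ro.from_euler("xyz",s["tcp_rot"]).as_matrix()
    dl=R.T@(np.array(tip)-s["tool_pos"]-d*R[:,0])/10
    y0=np.arctan2(R[1,1],R[0,1]);a=-np.degrees(yaw-y0);a=(a+90)%180-90
    print("t",s["time_s"],"delta cm",dl.round(2),"spin deg",round(a,1),"F",s["force"].round(1),"q7",s["q"][6].round(2),"open",round(s["opening"],1),"Rx",R[:,0].round(3),"yaw",y0.round(3),"pos",s["tool_pos"].round(1))
    return s
E
python3 - <<'E'
from fit import *
go((624.5,-159.5,217.5+60),72,.239+np.pi/2)
E
```

```text
t 0.1 delta cm [ -4.72 -26.51 -51.75] spin deg 8.6 F [ 0.5 -0.   0.1] q7 -0.04 open 93.0 Rx [-0.001  0.002 -1.   ] yaw -1.182 pos [ 246.2 -601.   301.7]
```

>>> arm_command(increments=[[[-0.3,-1.65,-3.2],0,-0.3],[[-0.3,-1.65,-3.2],0,-0.3],[[-0.3,-1.65,-3.2],0,-0.3],[[-0.3,-1.65,-3.2],0,-0.3],[[-0.3,-1.65,-3.2],0,-0.3],[[-0.3,-1.65,-3.2],0,-0.3],[[-0.3,-1.65,-3.2],0,-0.3],[[-0.3,-1.65,-3.2],0,-0.3]], newtons=15)

```text
time_s: 0.77
tool_pos: [433.9, -380.6, 326.5]
tcp_rot: [-1.125, 1.57, 2.406]
force: [0.6, 0.8, -0.1]
opening: 60.6
```

>>> arm_command(increments=[[[-0.3,-1.65,-3.2],0,-0.3],[[-0.3,-1.65,-3.2],0,-0.3],[[-0.3,-1.65,-3.2],0,-0.3],[[-0.3,-1.65,-3.2],0,-0.3],[[-0.3,-1.65,-3.2],0,-0.3],[[-0.3,-1.65,-3.2],0,-0.3],[[0,0,0],4.3,-0.3],[[0,0,0],4.3,-0.3]])

```text
time_s: 1.43
tool_pos: [575.1, -214.1, 344.0]
tcp_rot: [-1.693, 1.568, 1.69]
force: [-0.6, -0.5, -0.0]
opening: 60.2
```

```bash
python3 - <<'E'
from fit import *
go((624.5,-159.5,217.5),72,.239+np.pi/2)
E
```

```text
t 1.4333 delta cm [ 5.47 -4.09 -6.1 ] spin deg 0.2 F [-0.6 -0.5 -0. ] q7 -1.02 open 60.2 Rx [-0.     0.002 -1.   ] yaw -1.329 pos [ 575.1 -214.1  344. ]
```

>>> arm_command(increments=[[[0,-1.0,-1.5],0,-0.3],[[0,-1.0,-1.5],0,-0.3],[[0,-1.0,-1.5],0,-0.3],[[0,-1.1,-1.6],0,-0.3],[[0.7,0,0],0,-0.3],[[0.8,0,0],0,-0.3],[[0,0,0],0,-0.3],[[0,0,0],0,-0.3]])

```text
time_s: 2.1
tool_pos: [621.5, -165.5, 328.5]
tcp_rot: [-0.019, 1.567, -2.925]
force: [-0.1, 0.2, -0.1]
opening: 60.6
```

```bash
python3 - <<'E'
from fit import *
go((624.5,-159.5,217.5),72,.239+np.pi/2)
for n in("side","top"):
    im=optics.read_camera(n); u,v=proj(n,(624.5,-159.5,225)).astype(int)
    im=im[v-60:v+60,u-65:u+65]; globals()[n]=cv2.resize(im,None,fx=3,fy=3) if 0 else im
import cv2
cv2.imwrite("pics/d1.png",cv2.resize(np.hstack([side,top]),None,fx=3,fy=3,interpolation=cv2.INTER_CUBIC))
E
```

```text
t 2.1 delta cm [ 3.9  -0.51 -0.47] spin deg -0.2 F [-0.1  0.2 -0.1] q7 -1.12 open 60.6 Rx [-0.003 -0.001 -1.   ] yaw -1.335 pos [ 621.5 -165.5  328.5]
```

View pics/d1.png

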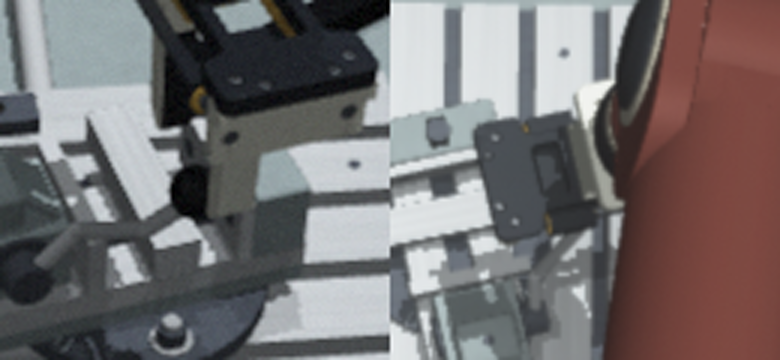

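The side crop shows the near finger just in front of the ball, about 4 cm above the grasp height. That matches the numbers, so I'll descend and close.

>>> arm_command(increments=[[[0,-0.25,-0.25],0,-0.3],[[0,-0.25,-0.2],0,-0.3],[[0.9,0,0],0,-0.3],[[1.0,0,0],0,-0.3],[[1.0,0,0],0,-0.3],[[1.0,0,0],0,-0.3],[[0,0,0],0,-0.3],[[0,0,0],0,-0.3]])

```text
time_s: 2.87
tool_pos: [625.7, -157.7, 289.4]
tcp_rot: [-0.444, 1.568, 2.936]
force: [-0.3, -0.6, -0.2]
opening: 60.5
```

>>> arm_command(increments=[[[0,0,0],0,0.1],[[0,0,0],0,0.25],[[0,0,0],0,0.4],[[0,0,0],0,0.6],[[0,0,0],0,0.8],[[0,0,0],0,1],[[0,0,0],0,1],[[0,0,0],0,1]], newtons=8)

```text
time_s: 3.53
tool_pos: [626.1, -157.0, 291.0]
tcp_rot: [-1.747, 1.57, 1.634]
force: [-1.1, 1.1, 1.7]
opening: 27.4
```

```bash
python3 - <<'E'
from fit import *
s=go((624.5,-159.5,217.5),72,.239+np.pi/2); R=Ro.from_euler("xyz",s["tcp_rot"]).as_matrix();print(R.round(3))
E
```

```text
t 3.5333 delta cm [0.15 0.21 0.22] spin deg 0.0 F [-1.1  1.1  1.7] q7 -1.13 open 27.4 Rx [-0.     0.001 -1.   ] yaw -1.332 pos [ 626.1 -157.   291. ]
[[-0.     0.237 -0.972]
 [ 0.001 -0.972 -0.237]
 [-1.    -0.001 -0.   ]]
```

The ball is held at an opening of 27.4 mm, and the forces are small. Tool z runs along -x of the vise. I'll swing it back along the arc.

>>> arm_command(increments=[[[-0.39,0,0.39],0,1],[[-0.36,0,0.41],0,1],[[-0.34,0,0.43],0,1],[[-0.32,0,0.45],0,1],[[-0.3,0,0.46],0,1],[[-0.28,0,0.48],0,1],[[-0.25,0,0.49],0,1],[[-0.23,0,0.5],0,1]])

```text
time_s: 4.2
tool_pos: [590.1, -165.8, 315.2]
tcp_rot: [-0.844, 1.569, 2.537]
force: [0.6, 3.8, -6.3]
opening: 27.2
```

>>> arm_command(increments=[[[-0.2,0,0.51],0,1],[[-0.18,0,0.52],0,1],[[-0.15,0,0.53],0,1],[[-0.12,0,0.54],0,1],[[-0.1,0,0.54],0,1],[[-0.07,0,0.55],0,1],[[-0.04,0,0.55],0,1],[[-0.01,0,0.55],0,1]])

```text
time_s: 4.87
tool_pos: [549.4, -175.6, 324.4]
tcp_rot: [-2.633, 1.569, 0.748]
force: [2.1, 5.1, -7.3]
opening: 27.1
```

>>> arm_command(increments=[[[0.01,0,0.55],0,1],[[0.04,0,0.55],0,1],[[0.07,0,0.55],0,1],[[0.1,0,0.54],0,1],[[0.12,0,0.54],0,1],[[0.15,0,0.53],0,1],[[0.18,0,0.52],0,1],[[0.2,0,0.51],0,1]])

```text
time_s: 5.53
tool_pos: [509.0, -185.4, 317.9]
tcp_rot: [3.04, 1.565, 0.138]
force: [1.6, 7.3, 1.0]
opening: 27.1
```

>>> arm_command(increments=[[[0.23,0,0.5],0,1],[[0.25,0,0.49],0,1],[[0.28,0,0.48],0,1],[[0.3,0,0.46],0,1],[[0.32,0,0.45],0,1],[[0.34,0,0.43],0,1],[[0.36,0,0.41],0,1],[[0.45,0,0.42],0,1]])

```text
time_s: 6.2
tool_pos: [471.8, -194.5, 292.7]
tcp_rot: [-2.993, 1.57, 0.388]
force: [-3.4, 7.0, 5.5]
opening: 27.3
```

>>> arm_command(increments=[[[0.1,0,0.1],0,1],[[0.1,0,0.1],0,1],[[0.05,0,0.05],0,1],[[0,0,0],0,1],[[0,0,0],0,1],[[0,0,0],0,1],[[0,0,0],0,1],[[0,0,0],0,1]])

```text
time_s: 6.87
tool_pos: [469.1, -195.2, 289.7]
tcp_rot: [-1.346, 1.57, 2.035]
force: [-3.3, 6.0, 4.6]
opening: 27.3
```

>>> arm_command(increments=[[[0,0,0],0,-0.3],[[0,0,0],0,-0.3],[[0,0,0],0,-0.3],[[0,0,0],0,-0.3],[[-1.5,0,0],0,-0.3],[[-2,0,0],0,-0.3],[[-2,0,0],0,-0.3],[[-1,0,0],0,-0.3]])

```text
time_s: 7.53
tool_pos: [470.7, -197.3, 355.3]
tcp_rot: [2.28, 1.565, -0.624]
force: [0.5, -0.2, 0.1]
opening: 60.3
```

```bash
python3 - <<'E'
from fit import *
go(W(P,(-111-17.5-22,0,70)),84,.239)
E
```

```text
t 7.5333 delta cm [13.1  -8.6  -0.76] spin deg 89.9 F [ 0.5 -0.2  0.1] q7 -0.99 open 60.3 Rx [ 0.004 -0.003 -1.   ] yaw -1.333 pos [ 470.7 -197.3  355.3]
```

>>> arm_command(increments=[[[0,-2.9,-0.25],0,0.5],[[0,-2.9,-0.25],0,1],[[0,-2.8,-0.26],0,1],[[0,0,0],-7,1],[[0,0,0],-7,1],[[0,0,0],-7,1],[[0,0,0],-7,1],[[0,0,0],-7,1]])

```text
time_s: 8.2
tool_pos: [457.3, -111.4, 353.1]
tcp_rot: [1.423, 1.569, -0.863]
force: [-0.2, -0.6, 0.1]
opening: 11.8
```

>>> arm_command(increments=[[[0,0,0],-7,1],[[0,0,0],-7,1],[[0,0,0],-7,1],[[0,0,0],-7,1],[[0,0,0],-7,1],[[0,0,0],-7,1],[[0,0,0],-7,1],[[0,0,0],-6,1]])

```text
time_s: 8.87
tool_pos: [457.2, -111.6, 353.0]
tcp_rot: [0.45, 1.569, -0.878]
force: [0.9, -0.2, 0.5]
opening: 0.5
```

```bash
python3 - <<'E'
from fit import *
import cv2
s=go(W(P,(-111-17.5-22,0,70)),84,.239);print(Ro.from_euler("xyz",s["tcp_rot"]).as_matrix().round(3))
im=optics.read_camera("side"); cv2.imwrite("pics/e1.png",cv2.resize(im[150:370,190:450],None,fx=3,fy=2.7,interpolation=cv2.INTER_CUBIC))
E
```

```text
t 8.8667 delta cm [12.9   0.11  0.09] spin deg 0.2 F [ 0.9 -0.2  0.5] q7 0.29 open 0.5 Rx [ 0.001 -0.002 -1.   ] yaw 0.243 pos [ 457.2 -111.6  353. ]
[[ 0.001  0.971  0.241]
 [-0.002  0.241 -0.971]
 [-1.     0.001  0.002]]
```

View pics/e1.png

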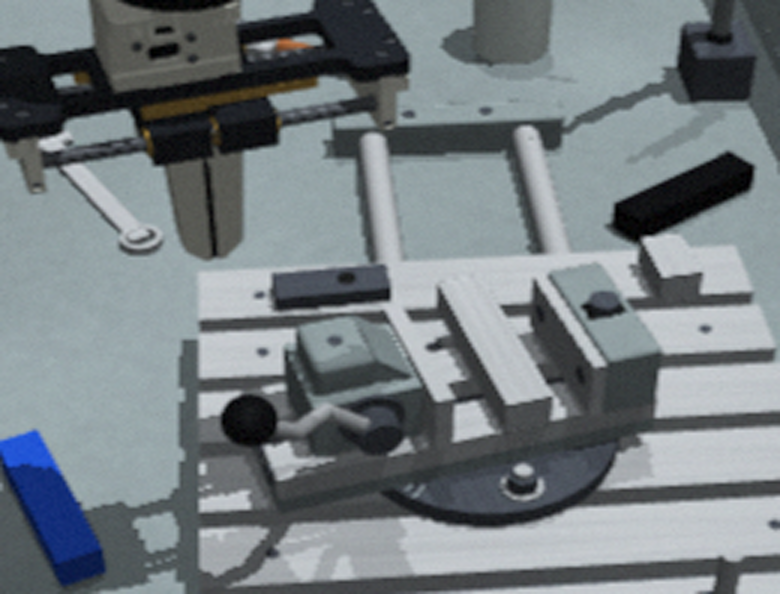

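The lever is fully back (ball at crop 250,420), and the jaw and bar have not moved. I'll lower the shut fingers behind the jaw.

>>> arm_command(increments=[[[2.2,0.02,0],0,1],[[2.2,0.02,0],0,1],[[2.2,0.02,0],0,1],[[2.2,0.02,0.05],0,1],[[2.1,0.02,0.05],0,1],[[1.0,0,0],0,1],[[1.0,0,0],0,1],[[0,0,0],0,1]])

```text
time_s: 9.58
tool_pos: [457.5, -111.8, 222.1]
tcp_rot: [-1.744, 1.568, -3.079]
force: [0.2, -0.2, 0.0]
opening: 0.3
```

>>> arm_command(increments=[[[0,0.2,0],0,1],[[0,0.2,0],0,1],[[0,0.2,0],0,1],[[0,0.2,0],0,1],[[0,0.2,0],0,1],[[0,0.2,0],0,1],[[0,0.2,0],0,1],[[0,0.2,0],0,1]])

```text
time_s: 10.25
tool_pos: [473.9, -107.2, 223.8]
tcp_rot: [1.365, 1.571, 0.033]
force: [0.4, -0.7, 0.5]
opening: 0.5
```

>>> arm_command(increments=[[[0,0.15,0],0,1],[[0,0.15,0],0,1],[[0,0.15,0],0,1],[[0,0.15,0],0,1],[[0,0.15,0],0,1],[[0,0.15,0],0,1],[[0,0.15,0],0,1],[[0,0.15,0],0,1]])

```text
time_s: 10.92
tool_pos: [483.0, -105.1, 223.4]
tcp_rot: [-1.646, 1.564, -2.979]
force: [-7.0, -1.4, 6.3]
opening: 0.2
```

>>> arm_command(increments=[[[0,0.15,0],0,1],[[0,0.15,0],0,1],[[0,0.15,0],0,1],[[0,0.15,0],0,1],[[0,0.15,0],0,1],[[0,0.15,0],0,1],[[0,0.15,0],0,1],[[0,0.15,0],0,1]])

```text
time_s: 11.58
tool_pos: [493.4, -102.6, 223.4]
tcp_rot: [-1.634, 1.561, -2.967]
force: [-7.5, -1.5, 8.4]
opening: 0.2
```

```bash
python3 - <<'E'
from fit import *
def ray(n,u,v,z):
    return least_squares(lambda w:proj(n,(w[0],w[1],z))-(u,v),[600,-100]).x
def vis(n,x,y,z):
    if n=="top":u,v=310+x/4.4,165+y/4.4
    else:u,v=260+x/5,230+y/5
    d=ray(n,u,v,z)-P[:2];c,s=np.cos(.239),np.sin(.239);return (c*d[0]+s*d[1]).round(1),(c*d[1]-s*d[0]).round(1)
print("plate",[vis(*a) for a in[("top",192,347,156),("top",364,308,156),("side",383,385,114+42)]])
print("bar front",[vis("top",105,288,139),vis("top",333,245,139)],"bar rear",[vis("top",98,235,139),vis("top",325,192,139)])
print("rear face",[vis("top",148,170,161),vis("top",322,134,161),vis("side",655,275,161),vis("side",541,117,161)])
E
```

```text
plate [(np.float64(-45.2), np.float64(43.1)), (np.float64(-44.7), np.float64(-45.3)), (np.float64(-48.8), np.float64(-62.2))]
bar front [(np.float64(-4.8), np.float64(78.7)), (np.float64(-8.6), np.float64(-39.9))] bar rear [(np.float64(22.7), np.float64(76.2)), (np.float64(19.0), np.float64(-42.1))]
rear face [(np.float64(46.5), np.float64(45.2)), (np.float64(45.2), np.float64(-44.2)), (np.float64(50.5), np.float64(-47.9)), (np.float64(44.9), np.float64(37.3))]
```

>>> arm_command(increments=[[[0,0.15,0],0,1],[[0,0.15,0],0,1],[[0,0.15,0],0,1],[[0,0.15,0],0,1],[[0,0.15,0],0,1],[[0,0.15,0],0,1],[[0,0.15,0],0,1],[[0,0.15,0],0,1]])

```text
time_s: 12.25
tool_pos: [505.1, -99.7, 223.4]
tcp_rot: [-1.628, 1.561, -2.961]
force: [-8.1, -1.6, 7.8]
opening: 0.3
```

>>> arm_command(increments=[[[0,0.12,0],0,1],[[0,0.12,0],0,1],[[0,0.12,0],0,1],[[0,0.12,0],0,1],[[0,0.12,0],0,1],[[0,0.12,0],0,1],[[0,0.12,0],0,1],[[0,0.12,0],0,1]])

```text
time_s: 12.92
tool_pos: [514.4, -97.5, 223.4]
tcp_rot: [-1.623, 1.561, -2.957]
force: [-8.7, -0.2, 8.3]
opening: 0.6
```

>>> arm_command(increments=[[[0,0.08,0],0,1],[[0,0.08,0],0,1],[[0,0.08,0],0,1],[[0,0.08,0],0,1],[[0,0.08,0],0,1],[[0,0.08,0],0,1],[[0,0.08,0],0,1],[[0,0.08,0],0,1]])

```text
time_s: 13.58
tool_pos: [519.4, -96.3, 223.4]
tcp_rot: [-1.62, 1.558, -2.954]
force: [-10.9, -2.4, 10.3]
opening: 0.8
```

>>> arm_command(increments=[[[0,0.08,0],0,1],[[0,0.08,0],0,1],[[0,0.08,0],0,1],[[0,0.08,0],0,1],[[0,0.08,0],0,1],[[0,0.08,0],0,1],[[0,0.08,0],0,1],[[0,0.08,0],0,1]])

```text
time_s: 14.25
tool_pos: [525.6, -94.8, 223.5]
tcp_rot: [-1.616, 1.558, -2.949]
force: [-11.3, -2.4, 10.6]
opening: 0.5
```

>>> arm_command(increments=[[[0,0.08,0],0,1],[[0,0.08,0],0,1],[[0,0.08,0],0,1],[[0,0.08,0],0,1],[[0,0.08,0],0,1],[[0,0.08,0],0,1],[[0,0.08,0],0,1],[[0,0.08,0],0,1]])

```text
time_s: 14.92
tool_pos: [531.9, -93.3, 223.5]
tcp_rot: [-1.614, 1.558, -2.948]
force: [-11.2, -1.6, 9.6]
opening: 0.4
```

>>> arm_command(increments=[[[0,0.04,0],0,1],[[0,0.04,0],0,1],[[0,0.04,0],0,1],[[0,0.04,0],0,1],[[0,0.04,0],0,1],[[0,0.04,0],0,1],[[0,0.04,0],0,1],[[0,0.04,0],0,1]])

```text
time_s: 15.58
tool_pos: [535.0, -92.5, 223.5]
tcp_rot: [-1.615, 1.558, -2.948]
force: [-11.2, -2.1, 9.2]
opening: 0.4
```

>>> arm_command(increments=[[[0,0.04,0],0,1],[[0,0.04,0],0,1],[[0,0.04,0],0,1],[[0,0.04,0],0,1],[[0,0.04,0],0,1],[[0,0.04,0],0,1],[[0,0.04,0],0,1],[[0,0.04,0],0,1]])

```text
time_s: 16.25
tool_pos: [535.8, -92.3, 223.5]
tcp_rot: [-1.612, 1.551, -2.946]
force: [-16.5, -3.3, 15.5]
opening: 0.3
```

>>> arm_command(increments=[[[0,0.02,0],0,1],[[0,0.02,0],0,1],[[0,0.02,0],0,1],[[0,0.02,0],0,1],[[0,0.02,0],0,1],[[0,0.02,0],0,1],[[0,0.02,0],0,1],[[0,0.02,0],0,1]])

```text
time_s: 16.92
tool_pos: [536.2, -92.2, 223.5]
tcp_rot: [-1.613, 1.548, -2.947]
force: [-18.4, -2.5, 18.5]
opening: 0.1
```

>>> arm_command(increments=[[[0,0.02,0],0,1],[[0,0.02,0],0,1],[[0,0.02,0],0,1],[[0,0.02,0],0,1],[[0,0.02,0],0,1],[[0,0.02,0],0,1],[[0,0.02,0],0,1],[[0,0.02,0],0,1]])

```text
time_s: 17.58
tool_pos: [536.6, -92.2, 223.5]
tcp_rot: [-1.611, 1.545, -2.946]
force: [-21.9, -3.1, 21.2]
opening: 0.3
```

The force has risen from a steady 11 N to 22 N with almost no travel, so the bar is trapped. I'll check that it is square.

```bash
python3 - <<'E'
from fit import *
import cv2
im=optics.read_camera("side"); cv2.imwrite("pics/f1.png",cv2.resize(im[215:345,270:430],None,fx=4.6,fy=4.6,interpolation=cv2.INTER_CUBIC))
E
```

```text
(no output)
```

View pics/f1.png

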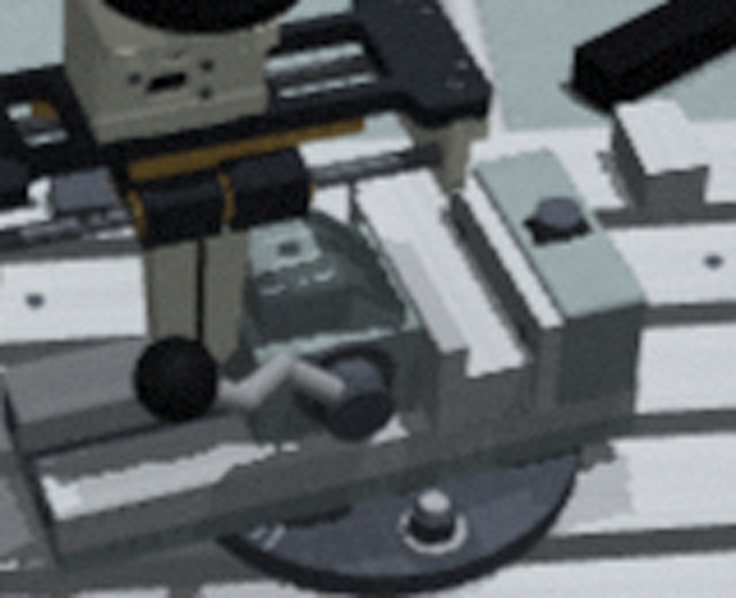

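```bash
python3 - <<'E'
from fit import *
def vis(x,y,z):
    w=least_squares(lambda w:proj("side",(w[0],w[1],z))-(270+x/4.6,215+y/4.6),[600,-100]).x
    d=w-P[:2];c,s=np.cos(.239),np.sin(.239);return (c*d[0]+s*d[1]).round(1),(c*d[1]-s*d[0]).round(1)
print("plate near front top",vis(467,350,156),"far",vis(385,180,156))
print("bar near rear top",vis(527,360,139),"bar near front",vis(472,378,139), "far rear",vis(440,190,139))
print("rear face near top",vis(562,325,161),"far",vis(452,190,161))
def px(v): return ((proj("side",W(P,v))-(270,215))*4.6).round()
for g in(2,6,10,14): print(g,"rear face near bottom",px((35+g,-45,44)),"at bar top",px((35+g,-45,69)),px((35+g,45,69)),"top",px((35+g,-45,91)),px((35+g,45,91)))
E
python3 - <<'E'
import cv2
im=cv2.imread("pics/f1.png")[130:470,320:660]
cv2.imwrite("pics/f2.png",cv2.resize(im,(600,600),interpolation=cv2.INTER_CUBIC))
E
```

```text
plate near front top (np.float64(17.2), np.float64(-46.4)) far (np.float64(22.6), np.float64(48.8))
bar near rear top (np.float64(43.2), np.float64(-42.2)) bar near front (np.float64(20.9), np.float64(-44.4)) far rear (np.float64(48.3), np.float64(54.7))
rear face near top (np.float64(51.7), np.float64(-49.9)) far (np.float64(42.1), np.float64(30.1))
2 rear face near bottom [510. 418.] at bar top [514. 369.] [422. 212.] top [518. 325.] [425. 168.]
6 rear face near bottom [520. 415.] at bar top [524. 367.] [432. 210.] top [529. 322.] [435. 166.]
10 rear face near bottom [530. 413.] at bar top [535. 364.] [441. 208.] top [539. 320.] [444. 164.]
14 rear face near bottom [540. 410.] at bar top [545. 362.] [451. 205.] top [549. 318.] [454. 162.]
```

View pics/f2.png

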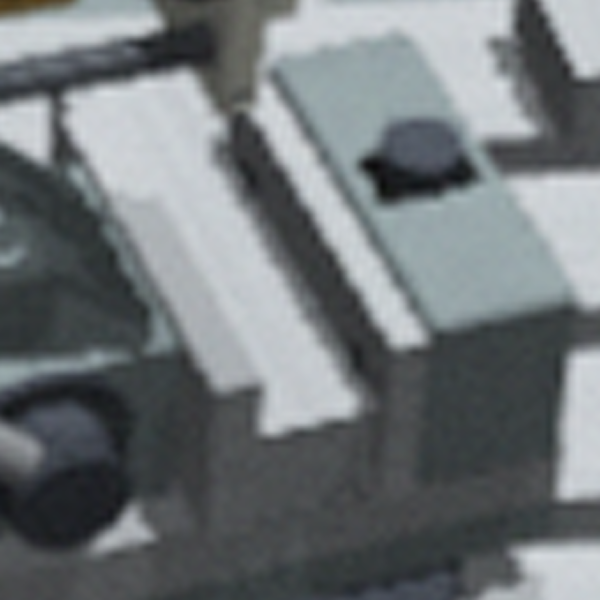

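>>> arm_command(increments=[[[0,0.03,0],0,1],[[0,0.03,0],0,1],[[0,0.03,0],0,1],[[0,0.03,0],0,1],[[0,0.02,0],0,1],[[0,0.02,0],0,1],[[0,0,0],0,1],[[0,0,0],0,1]])

```text
time_s: 18.3
tool_pos: [536.9, -92.1, 223.6]
tcp_rot: [-1.611, 1.542, -2.946]
force: [-23.1, -4.2, 23.0]
opening: 0.6
```

>>> arm_command(increments=[[[0,-0.3,0],0,1],[[0,-0.4,0],0,1],[[0,-0.5,0],0,1],[[0,-1,0],0,1],[[0,-1,0],0,1],[[-2.5,-0.5,0],0,1],[[-3,0,0],0,1],[[-3,0,0],0,1]])

```text
time_s: 18.97
tool_pos: [511.1, -98.2, 309.2]
tcp_rot: [-2.349, 1.57, 2.602]
force: [0.8, -0.4, 0.3]
opening: 0.8
```

```bash
python3 - <<'E'
from fit import *
import cv2
im=optics.read_camera("side"); g=cv2.cvtColor(im,cv2.COLOR_BGR2GRAY)
lab,n,st,ce=None,*cv2.connectedComponentsWithStats((g[270:330,285:345]<35).astype("uint8"))[1:] if 0 else (0,0,0)
k=cv2.connectedComponentsWithStats((g[270:330,285:345]<40).astype("uint8"))
for a,c in zip(k[2],k[3]):
    if a[4]>40: print(a,c+[285,270])
u,v=270+177/4.6,215+380/4.6
w=least_squares(lambda w:proj("side",(w[0],w[1],217))-(u,v),[600,-100]).x
d=w-P[:2];c,s=np.cos(.239),np.sin(.239);print(u,v,w,"vise",(c*d[0]+s*d[1]).round(1),(c*d[1]-s*d[0]).round(1))
go(W(P,(0,0,100)),72,.239+np.pi/2)
E
```

```text
File "<stdin>", line 4
    lab,n,st,ce=None,*cv2.connectedComponentsWithStats((g[270:330,285:345]<35).astype("uint8"))[1:] if 0 else (0,0,0)
                                                                                                    ^^
SyntaxError: invalid syntax
```

```bash
python3 - <<'E'
from fit import *
import cv2
im=optics.read_camera("side"); g=cv2.cvtColor(im,cv2.COLOR_BGR2GRAY)
k=cv2.connectedComponentsWithStats((g[270:330,285:345]<40).astype("uint8"))
for a,c in zip(k[2],k[3]):
    if a[4]>40: print(a,c+[285,270])
def vv(u,v):
    w=least_squares(lambda w:proj("side",(w[0],w[1],217))-(u,v),[600,-100]).x
    d=w-P[:2];c,s=np.cos(.239),np.sin(.239);print(u,v,w,"vise",(c*d[0]+s*d[1]).round(1),(c*d[1]-s*d[0]).round(1))
vv(270+177/4.6,215+380/4.6)
vv(260+563/5,230+255/5) # initial ball, same method
vv(190+250/3,150+420/2.7) # ball back, before push
cv2.imwrite("pics/g1.png",cv2.resize(im[205:345,260:430],None,fx=4.3,fy=4.3,interpolation=cv2.INTER_CUBIC))
go(W(P,(0,0,100)),72,.239+np.pi/2)
E
```

```text
[   0    0   60   60 3230] [314.474613   299.42105263]
[ 14  18  19  20 276] [307.89130435 297.42753623]
[49 30 11 10 52] [339.61538462 304.53846154]
308.47826086956525 297.60869565217394 [ 525.88179593 -185.33229292] vise -102.5 -86.6
372.6 281.0 [ 624.81140189 -158.05768842] vise 0.0 -83.5
273.3333333333333 305.55555555555554 [ 474.10533789 -197.29873099] vise -155.7 -86.0
t 19.0167 delta cm [7.47 9.14 0.03] spin deg 90.0 F [1.  0.2 2. ] q7 0.2 open 0.3 Rx [ 0.012 -0.001 -1.   ] yaw 0.239 pos [514.3 -98.  315.7]
```

View pics/g1.png

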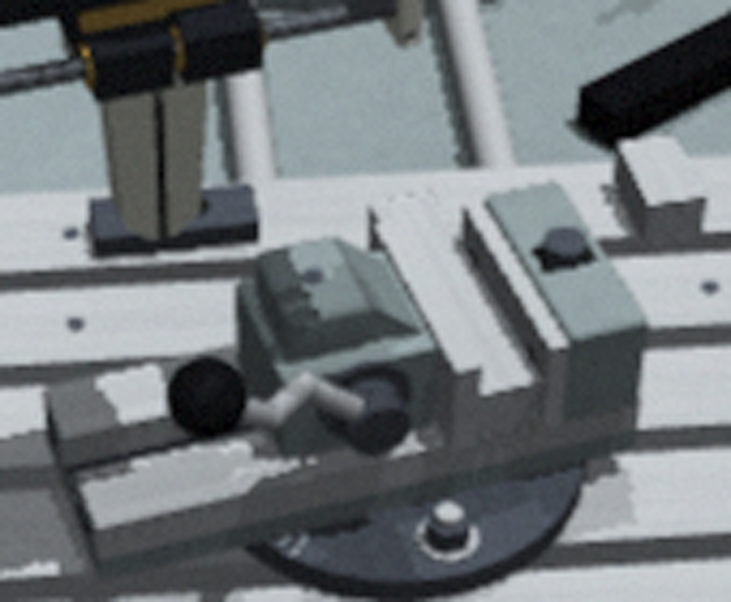

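The bar now sits flush and flat against the rear face, the lever is still back and the jaw has stayed put. The ball is at crop (207,396), about world (525,-185,217). I'll regrasp it there.

>>> arm_command(increments=[[[-1.5,0,0],7,1],[[-1.5,0,0],7,1],[[0,0,0],7,1],[[0,0,0],7,1],[[0,0,0],7,1],[[0,0,0],7,1],[[0,0,0],7,1],[[0,0,0],7,1]])

```text
time_s: 19.68
tool_pos: [511.8, -97.9, 338.5]
tcp_rot: [2.433, 1.57, 0.118]
force: [0.2, -0.3, -1.4]
opening: 0.6
```

>>> arm_command(increments=[[[0,0,0],7,1],[[0,0,0],7,1],[[0,0,0],7,1],[[0,0,0],7,0.5],[[0,0,0],6,-0.3],[[0,2.9,0.3],0,-0.3],[[0,2.9,0.3],0,-0.3],[[0,2.9,0.3],0,-0.3]])

```text
time_s: 20.35
tool_pos: [523.9, -185.0, 338.6]
tcp_rot: [2.761, 1.57, -0.14]
force: [0.3, 0.3, -0.6]
opening: 29.3
```

```bash
python3 - <<'E'
from fit import *
go((525,-185,217.5),72,.239+np.pi/2)
E
```

```text
t 20.35 delta cm [ 4.91  0.01 -0.09] spin deg 0.1 F [ 0.3  0.3 -0.6] q7 -1.01 open 29.3 Rx [ 0.001 -0.    -1.   ] yaw -1.33 pos [ 523.9 -185.   338.6]
```

>>> arm_command(increments=[[[0,0,-0.1],0,-0.3],[[0,0,0],0,-0.3],[[0,0,0],0,-0.3],[[0,0,0],0,-0.3],[[1.2,0,0],0,-0.3],[[1.2,0,0],0,-0.3],[[1.2,0,0],0,-0.3],[[1.3,0,0],0,-0.3]])

```text
time_s: 21.02
tool_pos: [524.8, -182.8, 289.5]
tcp_rot: [-2.937, 1.569, 0.446]
force: [-0.3, -0.4, -0.4]
opening: 60.4
```

>>> arm_command(increments=[[[0,0,0],0,0],[[0,0,0],0,0.1],[[0,0,0],0,0.25],[[0,0,0],0,0.4],[[0,0,0],0,0.6],[[0,0,0],0,0.8],[[0,0,0],0,1],[[0,0,0],0,1]], newtons=10)

```text
time_s: 21.68
tool_pos: [524.4, -182.0, 290.3]
tcp_rot: [-1.664, 1.567, 1.718]
force: [-1.7, 4.4, 4.9]
opening: 27.3
```

>>> arm_command(increments=[[[-0.39,0,-0.39],0,1],[[-0.36,0,-0.41],0,1],[[-0.34,0,-0.43],0,1],[[-0.32,0,-0.45],0,1],[[-0.3,0,-0.46],0,1],[[-0.28,0,-0.48],0,1],[[-0.25,0,-0.49],0,1],[[-0.23,0,-0.5],0,1]])

```text
time_s: 22.35
tool_pos: [557.1, -174.2, 313.3]
tcp_rot: [-0.654, 1.561, 2.727]
force: [-5.8, 4.1, 0.7]
opening: 27.2
```

>>> arm_command(increments=[[[-0.2,0,-0.51],0,1],[[-0.18,0,-0.52],0,1],[[-0.15,0,-0.53],0,1],[[-0.12,0,-0.54],0,1],[[-0.1,0,-0.54],0,1],[[-0.07,0,-0.55],0,1],[[-0.04,0,-0.55],0,1],[[-0.01,0,-0.55],0,1]])

```text
time_s: 23.02
tool_pos: [600.0, -163.8, 323.5]
tcp_rot: [-0.894, 1.565, 2.487]
force: [-5.8, 5.4, 4.8]
opening: 27.0
```

>>> arm_command(increments=[[[0.01,0,-0.55],0,1],[[0.04,0,-0.55],0,1],[[0.07,0,-0.55],0,1],[[0.1,0,-0.54],0,1],[[0.12,0,-0.54],0,1],[[0.15,0,-0.53],0,1],[[0.18,0,-0.52],0,1],[[0.2,0,-0.51],0,1]])

```text
time_s: 23.68
tool_pos: [643.3, -153.2, 316.1]
tcp_rot: [-1.977, 1.567, 1.405]
force: [-2.1, 4.9, 6.1]
opening: 26.4
```

>>> arm_command(increments=[[[0.23,0,-0.5],0,1],[[0.25,0,-0.49],0,1],[[0.28,0,-0.48],0,1],[[0.3,0,-0.46],0,1],[[0.32,0,-0.45],0,1],[[0.34,0,-0.43],0,1],[[0.36,0,-0.41],0,1],[[0.39,0,-0.39],0,1]])

```text
time_s: 24.35
tool_pos: [680.8, -144.1, 293.1]
tcp_rot: [-2.989, 1.561, 0.394]
force: [0.4, 5.7, 7.8]
opening: 22.0
```

The opening fell to 22 mm, so the pads are creeping off the ball. I'll take a look.

```bash
python3 - <<'E'
from fit import *
import cv2
im=optics.read_camera("side"); cv2.imwrite("pics/h1.png",cv2.resize(im[215:335,300:450],None,fx=4.8,fy=4.8,interpolation=cv2.INTER_CUBIC))
s=status.get_state()
print((proj("side",s["tool_pos"]-[0,0,72])-[300,215])*4.8)
d=s["tool_pos"][:2]-P[:2];c,q=np.cos(.239),np.sin(.239);print((c*d[0]+q*d[1]).round(1),(c*d[1]-q*d[0]).round(1),s["tool_pos"])
E
```

```text
[519.19639162 268.52012633]
58.6 -83.1 [ 681.63741487 -143.80528     292.25199267]
```

View pics/h1.png

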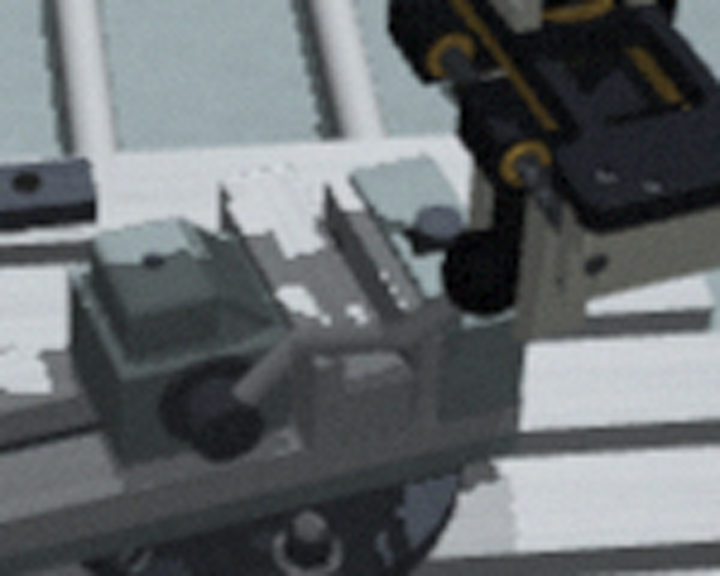

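The ball at crop (485,268) lags the grasp point at (519,268) by about 9 mm. I'll work out where it is and regrasp.

```bash
python3 - <<'E'
from fit import *
u=np.array([300+485/4.8,215+268/4.8])
x,z=least_squares(lambda w:proj("side",W(P,(w[0],-83.5,w[1])))-u,[50,147]).x;print(x,z+70)
E
```

```text
46.179832505027136 224.38402620185553
```

>>> arm_command(increments=[[[0,0,0],0,0.2],[[0,0,0],0,0.2],[[0,0,0],0,0.2],[[0,0,0],0,0.2],[[0,0,0.4],0,0.2],[[0,0,0.4],0,0.2],[[0,0,0],0,0.2],[[0,0,0],0,0.2]], newtons=20)

```text
time_s: 25.07
tool_pos: [669.6, -149.8, 289.7]
tcp_rot: [0.53, 1.57, -2.374]
force: [0.0, 0.4, -0.1]
opening: 36.9
```

>>> arm_command(increments=[[[0,0,0],0,0.4],[[0,0,0],0,0.6],[[0,0,0],0,0.8],[[0,0,0],0,1],[[0,0,0],0,1],[[0,0,0],0,1],[[0,0,0],0,1],[[0,0,0],0,1]])

```text
time_s: 25.73
tool_pos: [669.6, -146.8, 289.5]
tcp_rot: [-1.211, 1.567, 2.171]
force: [-3.3, 4.4, 2.6]
opening: 26.9
```

>>> arm_command(increments=[[[0.15,0,-0.16],0,1],[[0.15,0,-0.16],0,1],[[0.15,0,-0.16],0,1],[[0.15,0,-0.15],0,1],[[0.15,0,-0.15],0,1],[[0.15,0,-0.14],0,1],[[0.15,0,-0.13],0,1],[[0.1,0,-0.1],0,1]])

```text
time_s: 26.4
tool_pos: [678.6, -144.8, 281.3]
tcp_rot: [-0.583, 1.563, 2.798]
force: [-15.5, 5.2, 19.7]
opening: 26.9
```

```bash
python3 - <<'E'
from fit import *
s=status.get_state()
d=s["tool_pos"][:2]-P[:2];c,q=np.cos(.239),np.sin(.239);print((c*d[0]+q*d[1]).round(1),(c*d[1]-q*d[0]).round(1),s["tool_pos"],s["force"],s["opening"])
E
```

```text
55.5 -83.4 [ 678.64426337 -144.81065898  281.2605784 ] [-15.48846578   5.22512869  19.68964858] 26.939589310606674
```

>>> arm_command(increments=[[[0.1,0,-0.1],0,1],[[0.1,0,-0.1],0,1],[[0,0,0],0,1],[[0,0,0],0,1],[[0,0,0],0,1],[[0,0,0],0,1],[[0,0,0],0,1],[[0,0,0],0,1]])

```text
time_s: 27.07
tool_pos: [679.6, -144.6, 280.7]
tcp_rot: [-0.529, 1.562, 2.851]
force: [-16.2, 5.1, 19.8]
opening: 26.6
```

>>> arm_command(increments=[[[-0.2,0,0.2],0,-0.3],[[0,0,0],0,-0.3],[[0,0,0],0,-0.3],[[0,0,0],0,-0.3],[[-2,0,0],0,-0.3],[[-3,0,0],0,-0.3],[[-3,0,0],0,-0.3],[[-3,0,0],0,-0.3]])

```text
time_s: 27.73
tool_pos: [681.6, -147.1, 388.4]
tcp_rot: [0.689, 1.57, -2.214]
force: [0.3, -0.7, 0.1]
opening: 60.6
```

>>> arm_command(increments=[[[-1,0,-3.5],0,-0.3],[[-1,0,-3.5],0,-0.3],[[-1,0,-3.5],0,-0.3],[[-1,2,-3.5],0,-0.3],[[0,3.5,0],0,-0.3],[[0,3.5,0],0,-0.3],[[0,3.5,0],0,-0.3],[[0,0,0],0,-0.3]])

```text
time_s: 28.4
tool_pos: [798.2, -238.6, 406.4]
tcp_rot: [1.88, 1.554, -1.046]
force: [-1.6, -1.7, -0.1]
opening: 60.5
```

```bash
python3 - <<'E'
from fit import *
import cv2
a=optics.read_camera("side"); b=optics.read_camera("top")
g=cv2.cvtColor(a,cv2.COLOR_BGR2GRAY);k=cv2.connectedComponentsWithStats((g[240:310,370:430]<40).astype("uint8"))
for q,c in zip(k[2],k[3]):
    if 100<q[4]<900:
        u=c+[370,240];x,z=least_squares(lambda w:proj("side",W(P,(w[0],-83.5,w[1])))-u,[50,147]).x;print(q,u,x,z+70)
a=cv2.resize(a[215:335,280:430],None,fx=2.66,fy=3,interpolation=cv2.INTER_CUBIC);b=cv2.resize(b[160:280,310:450],(399,360),interpolation=cv2.INTER_CUBIC)
cv2.imwrite("pics/i1.png",np.hstack([a,b]))
E
```

```text
[ 27  26  17  18 235] [405.05957447 274.55744681] 53.85293573568928 214.4330258780723
```

View pics/i1.png

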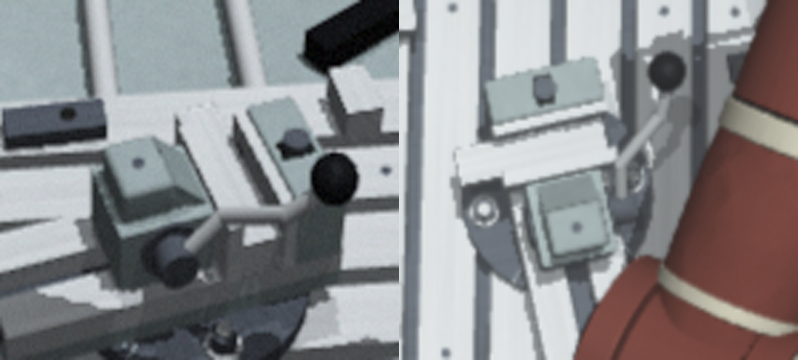

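Ball is at home height (214–217 mm) and the bar looks square. As a last check, I'll measure whether the jaw or bar shifted between the hand push and the lever throw.

```bash
python3 - <<'E'
from fit import *
import cv2
g0=cv2.resize(cv2.imread("pics/g1.png"),(170,140),interpolation=cv2.INTER_AREA)
im=optics.read_camera("side")[205:345,260:430]
E=lambda a:cv2.resize(cv2.cvtColor(a,cv2.COLOR_BGR2GRAY),None,fx=4,fy=4,interpolation=cv2.INTER_CUBIC)
a,b=E(g0),E(im)
for n,(x0,y0,x1,y1) in dict(jawtop=(57,54,98,83),rear=(118,42,150,75),bar_end=(104,82,128,104),bolt=(96,112,114,130)).items():
    t=a[y0*4:y1*4,x0*4:x1*4];w=b[y0*4-24:y1*4+24,x0*4-24:x1*4+24]
    r=cv2.matchTemplate(w,t,cv2.TM_CCOEFF_NORMED);_,m,_,l=cv2.minMaxLoc(r);print(n,"shift px",(l[0]-24)/4,(l[1]-24)/4,round(m,3))
print(status.get_state()["force"])
E
```

```text
jawtop shift px -0.25 0.25 0.868
rear shift px -0.25 -0.25 0.516
bar_end shift px 0.0 0.75 0.75
bolt shift px 0.0 0.0 0.673
[ 0.65387892  0.61835677 -0.33418183]
```

Nothing shifted: the jaw moved 0.25 px or less, which is under 0.5 mm. The lever is at its stop and the arm is clear, so I'm handing in.

```bash
python3 -c "
from workcell import job,status
print(job.job_done(), status.get_state()['time_s'])"
```

```text
the job is handed in; nothing more can be done
the job is handed in; nothing more can be done
```

The bar is clamped and the job is handed in, at about 28.6 s of the 61 s allowed.

**What I did**
- **Lever back:** I gripped the ball and carried it round its arc to the stop.
- **Jaw pushed up:** I pushed the jaw's back face with the fingers shut, slowing near the end. The force along the slide was 8 N sliding, then 11 N shoving the bar. It rose to about 23 N with almost no travel, so the bar was trapped, and I stopped there.
- **Lever home:** I regrasped the ball and swung it home. The pads crept about 9 mm along the ball near the end, leaving the lever short of its stop. I regrasped with 20 N and drove it on until it stalled at about 25 N, then moved the arm clear.

**Last checks**
- **Lever:** the ball measured 214 mm high against 217 mm expected at home, within measuring error.
- **Bar:** it looks flat and square against the rear jaw.
- **Jaw:** it shifted 0.25 px or less (under 0.5 mm) between the hand push and the lever throw. The bar-end patch read 0.75 px, a weak match because the shadows had changed.
- **Loose things:** the offcut and strap look undisturbed. The T-nut stud was out of view or hidden in the last pictures, so I did not check it.
- **Not measured:** I did not test the clamping force directly. It is inferred from the lever being at its stop with no gap left.

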